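Open the dust extractor's filter pot

ROBOT

A 6-joint arm with a two-finger parallel gripper is mounted at the origin on the work surface. World frame = base frame: x ahead of the robot, y to its left, z up, the work surface at z = 0. Lengths are in mm, angles in degrees, forces in N, time in s.
With the tool pointing down it reaches from about 350 to 850 mm from the base axis. Payload 8.1 kg.
Tool frame: the origin (TCP) lies midway between the tips of the shut fingers; the grasp point (between the pads) lies hold_point_z behind it (hold_point_z is the distance from the TCP to the grasp point, in mm); z points along the fingers, x is the direction in which the jaws open and shut, and the axes are right-handed (so a half turn about z gives the same grasp; the last joint's range is limited). The gripper opens to 85 mm and grips with 20 to 120 N. Pads are 22 mm wide; open, the fingers measure 114 mm over their backs; the gripper's body (76 mm by 85 mm) begins 54 mm behind the grasp point. The pads swing forward as they close: fully open they stand 13 mm farther back than shut.
Start: joints at [70.394, 7.471, 85.268, -0, 87.261, -4.893], TCP at [152.37, 580.335, 231.292] pointing down, gripper open.
Joint ranges: [-169.43, 169.43], [-51.17, 129.36], [1.28, 143.12], [-76.62, 256.62], [0, 156.53], [-152.29, 152.29]. Speed limits (degrees/s): [136.94, 136.94, 159.86, 180, 180, 180].

INTERFACE

Orientations are given as [roll, pitch, yaw] about the fixed x, y, z axes, in that order (R = Rz(yaw) Ry(pitch) Rx(roll)).
In Python, from bench import * gives the robot as it stands.
- The arm moves only by the shell command python3 -m pendant 'ROWS' [OPENING] [FORCE]. ROWS is JSON, a list that holds one entry, the list of rows, each a list of 4 numbers: the shift along the tool's x, y, z normalised to -1 to 1, where 1 is 0.02 m, then the turn about the tool's z normalised to -1 to 1, where 1 is 0.08 rad. A call has exactly 10 rows; each row shifts and turns the pose as measured when the row begins, along the tool's axes as they then stand; what a row does not reach is not made up. A row lasts 1/12 s, in which the tool goes at most 41.7 mm and 7.16 degrees, less where a joint would pass 70% of its speed; a pose out of reach is approached as far as the arm can. A call with a number of a shift or a turn outside -1 to 1 is refused whole. A call with a gripper value outside its range is refused whole. OPENING is the gripper's target within -1 to 1 (fully open at 1, half-way at 0, shut at -1), set as the call begins (- or left out, the last holds). The fingers move at their own pace and stop on an object; FORCE is the grip in N (left out, the last holds). Time passes only in rows, so rows that do not move let the fingers close, or fill a call up. It gives the time, the measured TCP pose, the force and the opening at its end, in the units of the state.
- sense(): the state, without advancing time (a new reading comes with each control period).
- snapshot(name): name is "scene" or "top"; returns the picture (384x512x3 uint8, red, green, blue); there is no depth.
- calibration(name): a dict with "mtx" (3x3 intrinsics, pixels), "world_to_cam" (4x4, takes a point from world to camera coordinates). Camera axes: x right, y down, z forward; pixel columns grow to the right and rows downward; lengths in mm; the calibration is good to about 2 mm. A picture is of the moment at which its call begins. calibration takes no time and is no camera call.
- hand_in(): hands the job in, once; it reports no verdict.
The state is a dict: "time": time; "joint_pos": joint angles; "qd": joint speeds; "joint_efforts": joint torques, N m; "tool_pos": TCP position; "tcp_rot": TCP orientation; "ft_force": force on the tool from outside, world axes, zero at the start; "wrist_torque": the same for the moment, N m; "finger_gap": finger opening in mm.
Only numpy, scipy, OpenCV 4.12 (cv2) and the standard library are available. Lean on these libraries where they do the work, as an engineer would, in place of code of your own. Each camera call takes 0.05 s, during which the arm holds its last target.

TASK

Take the cover off the taller of the two round filter pots so that its cartridge can be changed: press the cover down by its bar, twist it a quarter turn anticlockwise (seen from above) while it is held down so that its ears come out from under the claws, and lift it straight off, never forcing it. Lay it gently in the middle of the square cork mat, bar upwards, and let go.

Things in the scene. Friction and masses are not known exactly. Their poses are not given: they have to be found in the camera images.
- cover_grip (a point): Centre of the grip bar of the taller pot's loose black cover (0.15 kg); z up. Bar 60 mm along x, 16 along y, 46 tall (23 above and below here), on a disc 88 across. Disc top 23 mm below here; flat underside, on which it stands when laid down, 51 mm below. Two ears in line with the bar reach 54 mm from the axis. Grasp the bar with fingers closing along y; the space beside it is free.
- filter_pot: The taller grey round pot, fixed, 92 mm across, rim 85 mm high (a similar fixed pot has its rim at 45). Origin: centre of underside, z up. Steel claws on its wall at +x and -x reach 62 mm out, 111 mm high. Locked, the cover is coaxial, ears under the claws, cover_grip 128 mm above here. Turned anticlockwise, the ears are clear from 40 to 140 degrees (90 meant); 8 mm up, the cover leaves the mouth.
- cartridge (a joint): Height (m) of the sprung cartridge that pushes the cover up: 0 with the cover locked, -0.012 pressed to its end stop, +0.003 with the cover freed (cover up 3 mm) or off. The spring pushes with 4 N at 0, 9 N at -0.012. Claw stops bar clockwise turning; claw lips bar anticlockwise turning unless the cover is pressed down more than 4 mm: hold it 6 to 11 mm down while turning the first 40 degrees.
- mat_top (a point): Centre of the top face of the square cork mat, fixed, 130 x 130 mm, 5 mm thick; x and y along its sides, z up.
Not all that is in view belongs to the job. Of the things shaped like the part that bears cover_grip, the black one is meant. Of the things that look like the part that bears mat_top, the smallest one is meant.

How it is judged:
By the outcome, as a careful person would: the job done as asked, in the order asked, and still so for the second after the job is handed in, with the robot touching nothing.
It also fails if it takes over 54 s, if anything falls off the work surface, if the arm or the gripper's body presses on something with over 40 N, if the wrist force passes 120 N, or if a joint passes its speed limit or range.

## Working session

There is one attempt and no reset: what is moved stays moved. The work goes in short steps, Python scripts to look and compute and a shell command to move; the robot and the scene stay as the last step left them, time stands still between calls to the robot, and variables do not carry over. Pictures are saved under pics/ and viewed, and the job is handed in when it is done.

```bash
mkdir -p pics; ls; python3 - <<'E'
from bench import *
import cv2
for n in("scene","top"):
    im=snapshot(n); cv2.imwrite(f"pics/{n}0.png",im[:,:,::-1]); c=calibration(n); print(n,c["mtx"],c["world_to_cam"])
print(sense())
E
```

```text
pics
scene [[450.03891375   0.         253.45341089]
 [  0.         450.03891375 198.55557619]
 [  0.           0.           1.        ]] [[-4.05419280e-01  9.14076405e-01  9.97661382e-03  1.16971609e+02]
 [ 5.04731368e-01  2.32935618e-01 -8.31256425e-01 -1.78753275e+02]
 [-7.62155793e-01 -3.31971872e-01 -5.55799625e-01  2.14565675e+03]
 [ 0.00000000e+00  0.00000000e+00  0.00000000e+00  1.00000000e+00]]
top [[478.59535288   0.         254.65239059]
 [  0.         478.59535288 190.0067429 ]
 [  0.           0.           1.        ]] [[ 8.43472635e-03 -9.99926453e-01 -8.71455277e-03  7.43734082e+01]
 [-9.89925766e-01 -7.11796619e-03 -1.41408319e-01  4.93939913e+02]
 [ 1.41335889e-01  9.81950079e-03 -9.89912998e-01  1.75757000e+03]
 [ 0.00000000e+00  0.00000000e+00  0.00000000e+00  1.00000000e+00]]
{'time': 0.1, 'joint_pos': array([ 7.03917369e+01,  7.51180023e+00,  8.53237907e+01, -5.13734072e-04,
        8.72623181e+01, -4.89034297e+00]), 'qd': array([ 0.02470584, -0.02325487, -0.04204334,  0.09647515, -0.19923149,
       -0.07098819]), 'joint_efforts': array([ 1.18541120e-03, -5.70951641e+01, -5.01941657e+01, -2.01468674e-04,
        8.32354854e-03,  4.25834958e-05]), 'tool_pos': array([152.22001228, 579.8470017 , 230.33151689]), 'tcp_rot': array([-1.79992165e+02,  9.75962760e-02,  7.52821115e+01]), 'ft_force': array([-0.48699427,  0.85216868, -0.61808853]), 'wrist_torque': array([-0.00460306,  0.01280013, -0.04075884]), 'finger_gap': 85.25182872762501}
```

View pics/scene0.png

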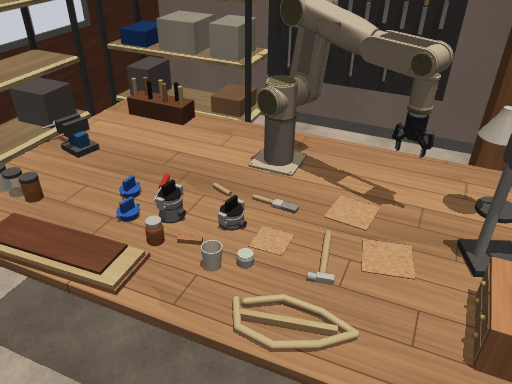

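View pics/top0.png

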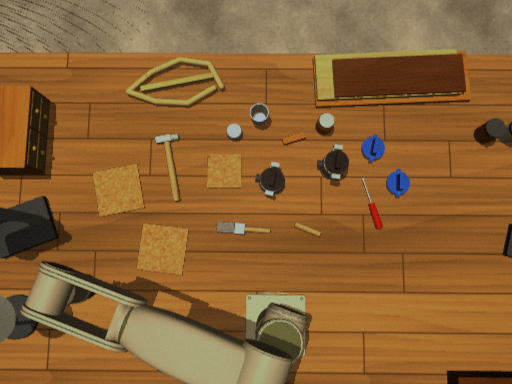

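```bash
python3 -c "
from bench import *
import bench
print([n for n in dir(bench) if not n.startswith('__')])
try: print(hold_point_z)
except Exception as e: print(e)"
```

```text
['PlanningError', 'calibration', 'hand_in', 'hold_point_z', 'sense', 'snapshot']
18.700000000000003
```

Candidates, by top-view pixel:
- Covers: black at (336,163), black at (271,180), blue at (373,149), blue at (398,183).
- Mats: (225,170), (119,189), (163,248).

The pot at (336,163), scene (171,200), looks taller, and the mat at (225,170) looks smallest. I'll check both with close crops.

```bash
python3 - <<'E'
import cv2,numpy as np
t=cv2.imread("pics/top0.png"); s=cv2.imread("pics/scene0.png")
a=cv2.resize(t[135:215,195:375],None,fx=4.4,fy=4.4,interpolation=cv2.INTER_CUBIC)
b=cv2.resize(s[165:240,145:255],None,fx=7,fy=7,interpolation=cv2.INTER_CUBIC)
cv2.imwrite("pics/ct.png",a);cv2.imwrite("pics/cs.png",b)
E
```

```text
(no output)
```

View pics/ct.png

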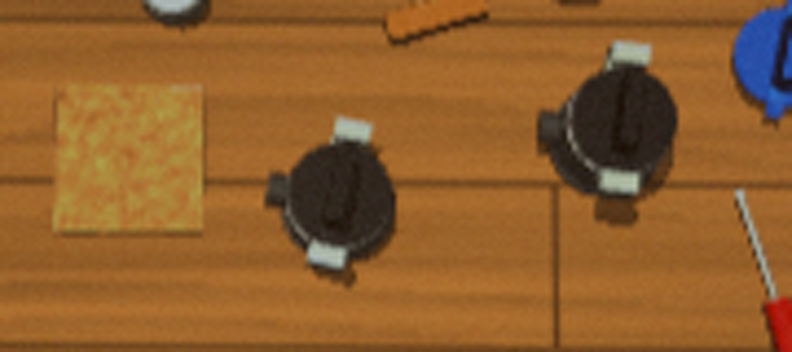

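View pics/cs.png

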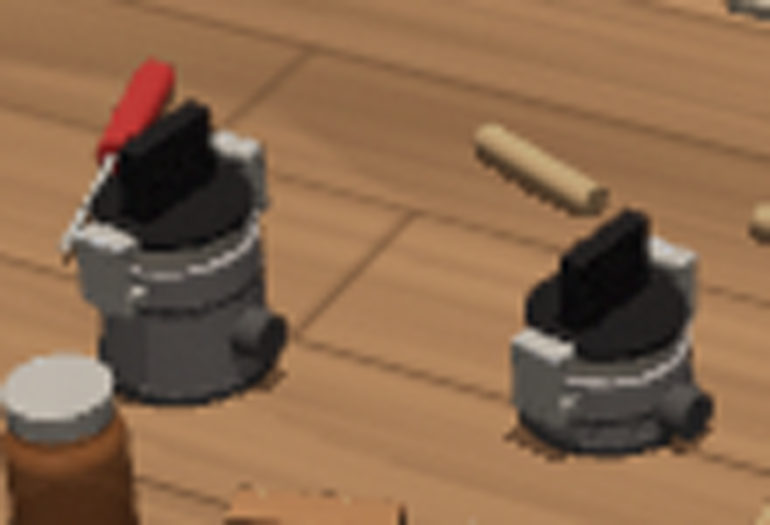

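```bash
cat > h.py <<'E'
import numpy as np,cv2
from bench import *
def ray(n,uv):
    c=calibration(n);M=c["world_to_cam"];R=M[:3,:3];t=M[:3,3]
    d=R.T@np.linalg.inv(c["mtx"])@np.array([uv[0],uv[1],1.]);return -R.T@t,d/np.linalg.norm(d)
def plane(n,uv,z):
    o,d=ray(n,uv);return o+d*(z-o[2])/d[2]
def tri(a,b):
    o1,d1=ray("top",a);o2,d2=ray("scene",b)
    s=np.linalg.lstsq(np.c_[d1,-d2],o2-o1,rcond=None)[0]
    p,q=o1+d1*s[0],o2+d2*s[1];return (p+q)/2,np.linalg.norm(p-q)
def proj(n,P):
    c=calibration(n);p=c["world_to_cam"][:3,:3]@np.asarray(P,float)+c["world_to_cam"][:3,3];p=c["mtx"]@p;return p[:2]/p[2]
E
python3 - <<'E'
from h import *
t=cv2.imread("pics/top0.png"); s=cv2.imread("pics/scene0.png")
def blobs(im,x0,y0,x1,y1,th,amin):
    c=im[y0:y1,x0:x1]; h=cv2.cvtColor(c,cv2.COLOR_BGR2HSV)
    m=((h[...,2]>th)&(h[...,1]<60)).astype(np.uint8)
    n,l,st,ce=cv2.connectedComponentsWithStats(m,connectivity=4)
    for i in range(1,n):
        if st[i,4]>=amin: print(st[i],ce[i]+[x0,y0])
print("top");blobs(t,315,140,360,185,140,5)
print("scene");blobs(s,150,175,190,225,150,4)
# mats
for n,im in(("top",t),("scene",s)):
    h=cv2.cvtColor(im,cv2.COLOR_BGR2HSV)
    print(n,h[170,225] if n=="top" else h[240,272])
def st(c,f): 
    c=np.clip(c.astype(float)*f,0,255).astype(np.uint8);return c
cv2.imwrite("pics/ct2.png",cv2.resize(st(t[142:184,314:360],2.5),None,fx=13,fy=13,interpolation=cv2.INTER_NEAREST))
cv2.imwrite("pics/cs2.png",cv2.resize(st(s[175:225,150:195],2),None,fx=12,fy=12,interpolation=cv2.INTER_NEAREST))
E
```

```text
top
[19  4  9  5 31] [338.12903226 146.38709677]
[17 34  8  5 29] [335.34482759 175.79310345]
scene
[26  9  6  3 13] [178.15384615 185.07692308]
[ 4 22 10  4 23] [158.39130435 198.26086957]
[ 0 41 11  9 85] [154.35294118 219.72941176]
top [ 15 189 170]
scene [ 14 118 188]
```

View pics/ct2.png

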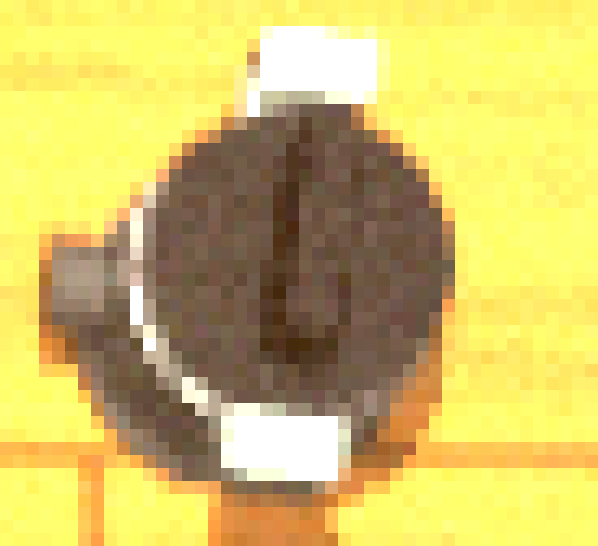

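View pics/cs2.png

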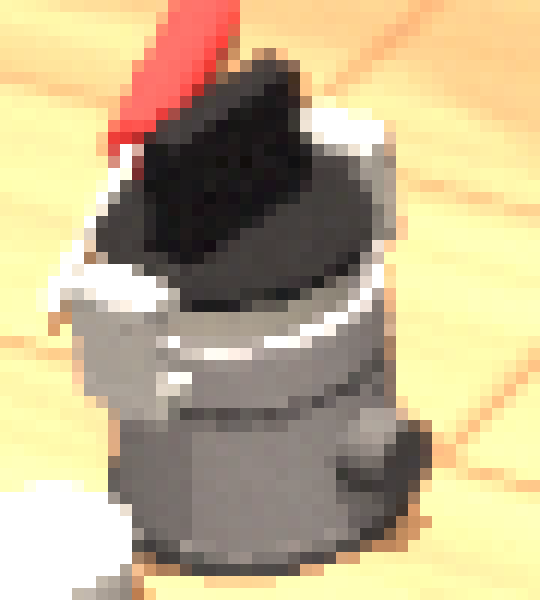

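```bash
python3 - <<'E'
from h import *
A,e1=tri((338.1,146.4),(178.1,185.3));B,e2=tri((335.3,175.8),(159.7,198.4))
print("claws",A,e1,B,e2,"mid",(A+B)/2)
a=plane("top",(338.1,146.4),111);b=plane("top",(335.3,175.8),111);print("z111",a,b,(a+b)/2,np.linalg.norm(a-b),np.degrees(np.arctan2(*(a-b)[[1,0]])))
a=plane("scene",(178.1,185.3),111);b=plane("scene",(159.7,198.4),111);print("sc z111",a,b,(a+b)/2)
C,e3=tri((338.3,158.8),(167.7,183.2));print("bar top",C,e3)
t=cv2.imread("pics/top0.png"); s=cv2.imread("pics/scene0.png")
# rim ellipse/pot base check: disc in top (dark)
h=cv2.cvtColor(t,cv2.COLOR_BGR2HSV)
m=(h[...,2]<75).astype(np.uint8); 
cv2.imwrite("pics/m.png",cv2.resize(m[142:184,314:360]*255,None,fx=13,fy=13,interpolation=0))
# mats
for n,im,box in(("top",t,(195,145,255,195)),("scene",s,(240,220,300,256))):
    x0,y0,x1,y1=box
    c=im[y0:y1,x0:x1].astype(int)
    cv2.imwrite(f"pics/mat_{n}.png",cv2.resize(im[y0:y1,x0:x1],None,fx=12,fy=12,interpolation=0))
    for y in range(y0,y1,6): print(n,y,[tuple(im[y,x]) for x in range(x0,x1,12)]) if 0 else None
E
```

```text
claws [ 616.57917938 -187.98348322  171.69357956] 56.46325078745273 [ 562.26968171 -248.78982336   52.18744074] 61.313841921174074 mid [ 589.42443054 -218.38665329  111.94051015]
z111 [ 644.55885693 -223.96448488  111.        ] [ 536.25448804 -212.1574167   111.        ] [ 590.40667249 -218.06095079  111.        ] 108.94605627760626 -6.221670713237003
sc z111 [ 533.20836378 -212.92587267  111.        ] [ 640.16686467 -226.10219832  111.        ] [ 586.68761423 -219.5140355   111.        ]
bar top [ 590.52696533 -217.85980387  151.4230098 ] 1.5215389612302337
```

View pics/mat_top.png

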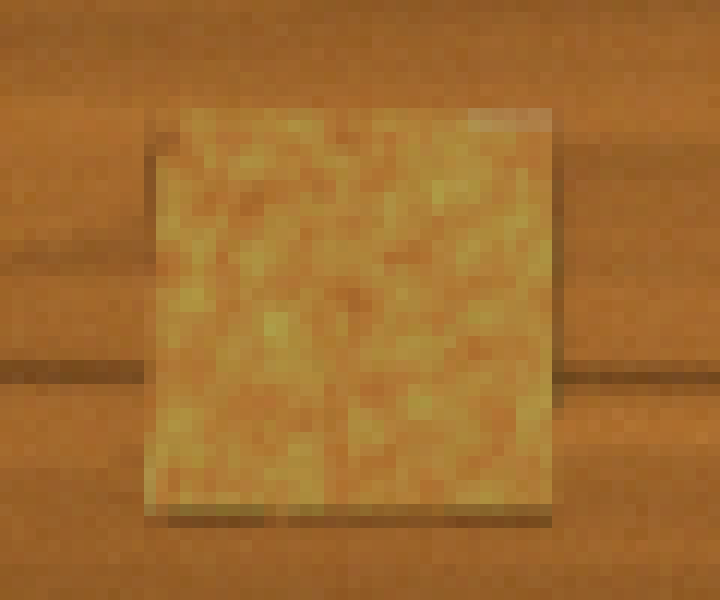

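View pics/mat_scene.png

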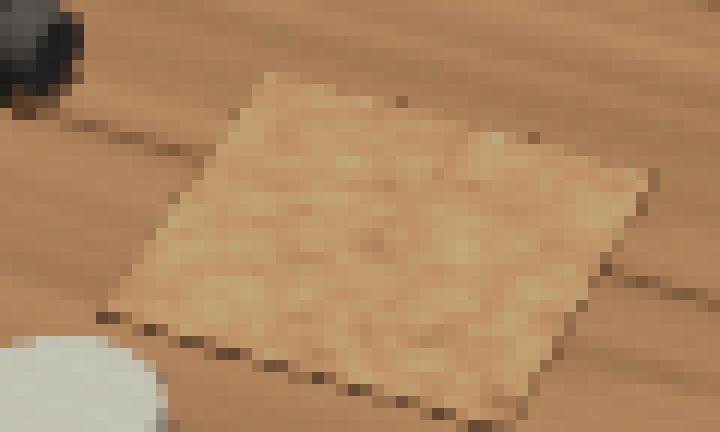

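```bash
python3 - <<'E'
from h import *
A,e1=tri((338.1,146.4),(159.7,198.4));B,e2=tri((335.3,175.8),(178.1,185.3))
print("claws",A,e1,B,e2,"mid",(A+B)/2,np.degrees(np.arctan2(*(A-B)[[1,0]])))
off=lambda l,x0,y0,s=12:[(x0+x/s-.5,y0+y/s-.5) for x,y in l]
T=off([(155,108),(552,108),(552,508),(146,512)],195,145)
S=off([(105,312),(268,72),(652,172),(500,428)],240,220)
print("mat T5",np.round([plane("top",p,5) for p in T],1));
print("mat S5",np.round([plane("scene",p,5) for p in S],1))
print("mat tri",tri((223.6,170.2),(271.3,240)))
P=np.array([plane("top",p,5) for p in T]);print(P.mean(0),np.linalg.norm(P-np.roll(P,1,0),axis=1))
P=np.array([plane("scene",p,5) for p in S]);print(P.mean(0))
# near things
for p in [(326,123),(373,149),(398,183),(234,131),(260,115),(271,180)]: print(p,plane("top",p,40).round())
# rows in the large mats for size
print([plane("top",p,5)[:2].round() for p in[(94,171),(137,165),(144,210),(103,215)]])
E
```

```text
claws [ 643.80715609 -223.3928125   113.98464376] 0.1600589691363792 [ 535.76465034 -211.54972929  112.88254817] 0.6746422562269299 mid [ 589.78590322 -217.4712709   113.43359597] -6.255504490208742
mat T5 [[638.6 261.9   5. ]
 [639.4 134.3   5. ]
 [509.5 132.6   5. ]
 [507.3 261.8   5. ]]
mat S5 [[634.7 133.1   5. ]
 [505.3 131.    5. ]
 [502.7 259.2   5. ]
 [634.7 259.5   5. ]]
mat tri (array([573.35038336, 197.78293516,   6.90250814]), np.float64(0.7581219307758185))
[573.7053994  197.64388547   5.        ] [131.24914786 127.60669775 129.88176751 129.186603  ]
[569.34748279 195.68908054   5.        ]
(326, 123) [ 752. -191.   40.]
(373, 149) [ 652. -367.   40.]
(398, 183) [ 523. -457.   40.]
(234, 131) [719. 159.  40.]
(260, 115) [782.  60.  40.]
(271, 180) [531.  17.  40.]
[array([567., 697.]), array([592., 532.]), array([418., 498.]), array([398., 653.])]
```

The crop shows the taller pot at scene (171,200) / top (336,163), with the black bar along its claw line. Bar top triangulates to z 151, claws 113. The mat at top (224,170) measures about 129 mm, so it is the smallest. The pot centre is about (590,-218), with the bar at -6.2 degrees. The mat centre is about (573,197).

For the approach, the tool yaw must reach -96 degrees, which leaves joint range for the +90 twist. First I'll travel high.

```bash
cat >> h.py <<'E'
def go(x,y,z,yaw):
    s=sense();p=s["tool_pos"];r=s["tcp_rot"];from_=np.radians(r)
    from scipy.spatial.transform import Rotation as Ro
    R=Ro.from_euler("xyz",r,degrees=True).as_matrix()
    d=R.T@(np.array([x,y,z])-p)/20
    dy=(yaw-r[2]+180)%360-180
    print("t%.2f"%s["time"],"pos",p.round(1),"rot",r.round(1),"F",s["ft_force"].round(1),"gap",round(s["finger_gap"],1),"j",s["joint_pos"].round(0))
    print("rows units xyz",d.round(2),"turn units",round(-np.radians(dy)/.08,2))
E
python3 -m pendant '[[[-0.5,0.47,0,0],[-1,0.95,0,0],[-1,0.95,0,0],[-1,0.95,0,0],[-1,0.95,0,0],[-1,0.95,0,0],[-1,0.95,0,0],[-1,0.95,0,0],[-1,0.95,0,0],[-1,0.95,0,0]]]' 1 40
python3 -c "
from h import *
go(589.5,-218,230,-96.2)"
```

```text
time: 0.93
tool_pos: [278.2, 341.9, 224.3]
tcp_rot: [-179.8, 0.6, 75.8]
ft_force: [0.2, 0.5, 1.0]
finger_gap: 85.4
t0.93 pos [278.2 341.9 224.3] rot [-179.8    0.6   75.8] F [0.2 0.5 1. ] gap 85.4 j [ 44. -17. 109.  -0.  89. -31.]
rows units xyz [-23.31  21.97  -0.14] turn units 37.52
```

```bash

python3 -m pendant '[[[-1,0.95,-0.05,0],[-1,0.95,-0.05,0],[-1,0.95,-0.05,0],[-1,0.95,-0.05,0],[-1,0.95,-0.05,0],[-1,0.95,-0.05,0],[-1,0.95,-0.05,0],[-1,0.95,-0.05,0],[-1,0.95,-0.05,0],[-1,0.95,-0.05,0]]]'
python3 -c "
from h import *
go(589.5,-218,230,-96.2)"
```

```text
time: 1.77
tool_pos: [415.0, 87.4, 232.6]
tcp_rot: [-179.6, 0.7, 75.8]
ft_force: [0.2, 0.1, -0.5]
finger_gap: 85.5
t1.77 pos [415.   87.4 232.6] rot [-179.6    0.7   75.8] F [ 0.2  0.1 -0.5] gap 85.5 j [  5. -20. 111.  -1.  90. -70.]
rows units xyz [-12.67  12.2    0.2 ] turn units 37.53
```

```bash

python3 -m pendant '[[[-1,0.95,0,0],[-1,0.95,0,0],[-1,0.95,0,0],[-1,0.95,0,0],[-1,0.95,0,0],[-1,0.95,0,0],[-1,0.95,0,0],[-1,0.95,0,0],[-1,0.95,0,0],[-1,0.95,0,0]]]'
python3 -c "
from h import *
go(589.5,-218,230,-96.2)"
```

```text
time: 2.6
tool_pos: [552.5, -167.1, 229.2]
tcp_rot: [-179.2, 0.7, 75.7]
ft_force: [0.0, -0.0, 0.5]
finger_gap: 85.7
t2.60 pos [ 552.5 -167.1  229.2] rot [-179.2    0.7   75.7] F [ 0.  -0.   0.5] gap 85.7 j [-21.   5.  88.  -1.  88. -97.]
rows units xyz [-2.01  2.42 -0.05] turn units 37.51
```

```bash

python3 -m pendant '[[[-0.7,0.8,0,0],[-0.7,0.8,0,0],[-0.4,0.6,0,0],[0,0,0,0.5],[0,0,0,1],[0,0,0,1],[0,0,0,1],[0,0,0,1],[0,0,0,1],[0,0,0,1]]]'
python3 -c "
from h import *
go(589.5,-218,230,-96.2)"
```

```text
time: 3.43
tool_pos: [585.7, -221.9, 219.8]
tcp_rot: [-179.1, 1.3, 44.3]
ft_force: [0.5, 0.8, 0.3]
finger_gap: 85.6
t3.43 pos [ 585.7 -221.9  219.8] rot [-179.1    1.3   44.3] F [0.5 0.8 0.3] gap 85.6 j [-25.  13.  80.  -1.  88. -69.]
rows units xyz [ 0.26 -0.01 -0.52] turn units 30.66
```

```bash

python3 -m pendant '[[[0,0,0,1],[0,0,0,1],[0,0,0,1],[0,0,0,1],[0,0,0,1],[0,0,0,1],[0,0,0,1],[0,0,0,1],[0,0,0,1],[0,0,0,1]]]'
python3 -c "
from h import *
go(589.5,-218,230,-96.2)"
```

```text
time: 4.27
tool_pos: [582.3, -220.3, 212.5]
tcp_rot: [179.9, 2.3, -3.9]
ft_force: [-0.3, -0.1, -0.4]
finger_gap: 85.2
t4.27 pos [ 582.3 -220.3  212.5] rot [179.9   2.3  -3.9] F [-0.3 -0.1 -0.4] gap 85.2 j [-25.  14.  80.  -1.  88. -21.]
rows units xyz [ 0.31 -0.14 -0.89] turn units 20.14
```

```bash

python3 -m pendant '[[[0,0,0,1],[0,0,0,1],[0,0,0,1],[0,0,0,1],[0,0,0,1],[0,0,0,1],[0,0,0,1],[0,0,0,1],[0,0,0,1],[0,0,0,1]]]'
python3 -c "
from h import *
go(589.5,-218,230,-96.2)"
```

```text
time: 5.1
tool_pos: [578.9, -218.8, 205.3]
tcp_rot: [177.9, 2.1, -52.1]
ft_force: [-0.2, 0.7, 0.5]
finger_gap: 85.5
t5.10 pos [ 578.9 -218.8  205.3] rot [177.9   2.1 -52.1] F [-0.2  0.7  0.5] gap 85.5 j [-25.  14.  81.  -1.  88.  27.]
rows units xyz [ 0.25 -0.4  -1.26] turn units 9.61
```

The rows lose about 0.7 mm and 0.07 degrees of tilt each through sag, so I'll use few rows and merge motions. Next I finish the turn while centring and lowering to just above the bar.

```bash

python3 -m pendant '[[[0.3,-0.4,0.1,1],[0,-0.05,0.1,1],[0,-0.05,0.1,1],[0,0,0.1,1],[0,-0.05,0.1,1],[0,0,0.1,1],[0,-0.05,0.1,1],[0,0,0.1,1],[0,-0.05,0.1,1],[0,0,0.1,0.8]]]'
python3 - <<'E'
from h import *
go(588.5,-218,115,-96.2)
im=snapshot("top"); cv2.imwrite("pics/t1.png",cv2.resize(im[120:220,270:400,::-1],None,fx=6,fy=6,interpolation=cv2.INTER_CUBIC))
im=snapshot("scene"); cv2.imwrite("pics/s1.png",cv2.resize(im[120:230,120:240,::-1],None,fx=5,fy=5,interpolation=cv2.INTER_CUBIC))
E
```

```text
time: 5.93
tool_pos: [590.0, -215.4, 177.4]
tcp_rot: [176.5, 0.0, -99.4]
ft_force: [0.3, -0.1, 0.1]
finger_gap: 85.1
t5.93 pos [ 590.  -215.4  177.4] rot [176.5   0.  -99.4] F [ 0.3 -0.1  0.1] gap 85.1 j [-24.  17.  80.  -1.  86.  75.]
rows units xyz [ 0.14 -0.14  3.12] turn units -0.7
```

View pics/t1.png

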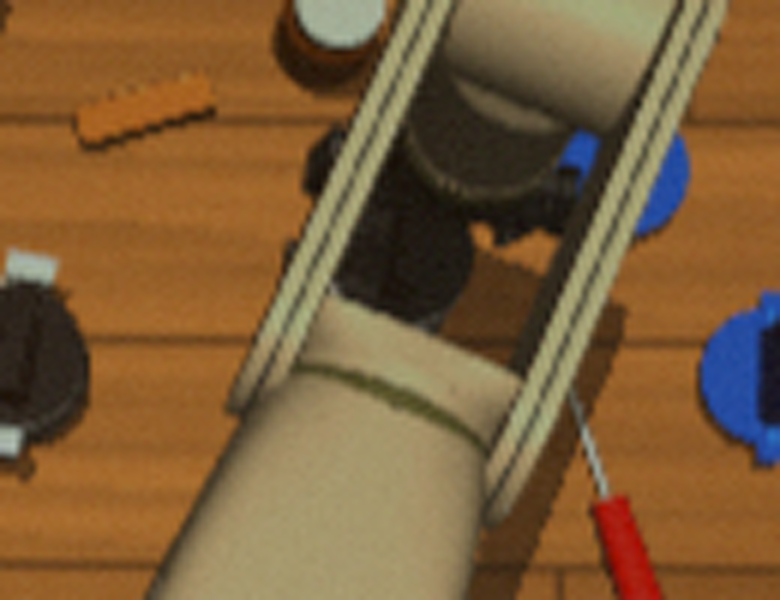

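View pics/s1.png

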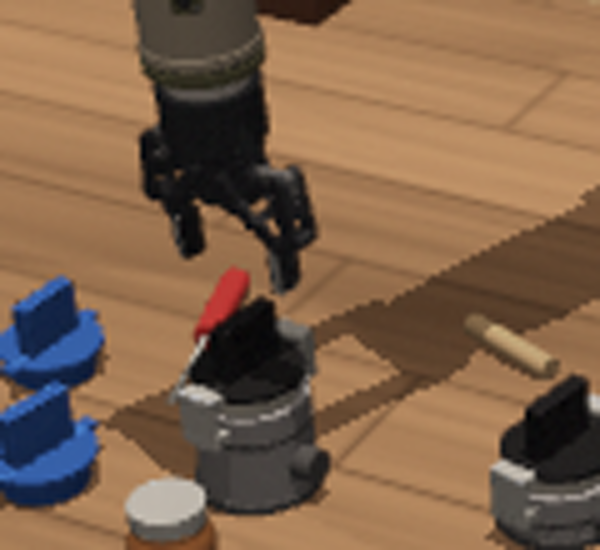

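The scene crop shows the open jaws at (188,245) and (285,285) straddling the bar at (240,330). The tilt is 3.5 degrees about the jaw axis, which is harmless here. Next I descend.

```bash

python3 -m pendant '[[[0.14,-0.14,0.2,-0.7],[0,-0.02,0.3,0],[0,-0.02,0.3,0],[0,-0.02,0.3,0],[0,-0.02,0.3,0],[0,-0.02,0.3,0],[0,-0.02,0.3,0],[0,-0.02,0.3,0],[0,-0.02,0.3,0],[0,-0.02,0.15,0]]]' 0
python3 - <<'E'
from h import *
go(588.5,-218,115,-96.2)
im=snapshot("scene"); cv2.imwrite("pics/s2.png",cv2.resize(im[120:230,120:240,::-1],None,fx=5,fy=5,interpolation=cv2.INTER_CUBIC))
E
```

```text
time: 6.87
tool_pos: [591.3, -217.5, 115.8]
tcp_rot: [176.3, 0.3, -95.6]
ft_force: [-0.0, -0.7, -0.5]
finger_gap: 42.7
t6.87 pos [ 591.3 -217.5  115.8] rot [176.3   0.3 -95.6] F [-0.  -0.7 -0.5] gap 42.7 j [-24.  20.  83.  -1.  80.  71.]
rows units xyz [0.04 0.13 0.05] turn units 0.12
```

View pics/s2.png

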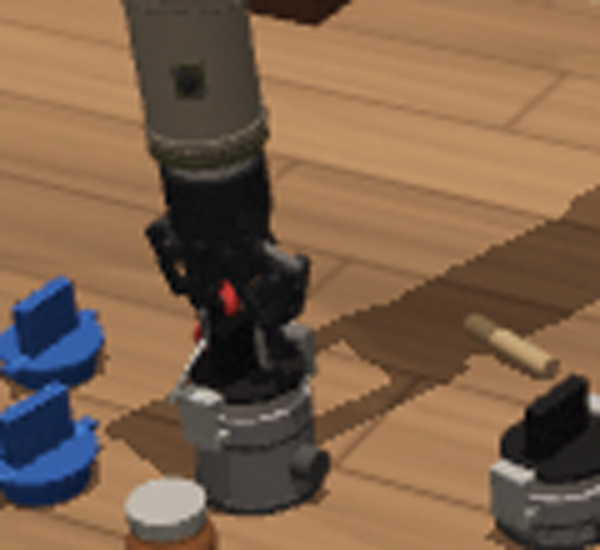

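The jaws are around the bar, with the fingertips just above the disc. Closing.

```bash

python3 -m pendant '[[[0.04,0.12,0,0.1],[0,-0.02,-0.03,0],[0,-0.02,-0.03,0],[0,-0.02,-0.03,0],[0,-0.02,-0.03,0],[0,-0.02,-0.03,0],[0,-0.02,-0.03,0],[0,-0.02,-0.03,0],[0,-0.02,-0.03,0],[0,-0.02,-0.03,0]]]' -1 35
python3 - <<'E'
from h import *
go(588.5,-218,106,-6.2)
E
```

```text
time: 7.75
tool_pos: [588.7, -217.9, 115.8]
tcp_rot: [175.7, 0.4, -96.2]
ft_force: [-1.5, -0.2, -9.8]
finger_gap: 16.0
t7.75 pos [ 588.7 -217.9  115.8] rot [175.7   0.4 -96.2] F [-1.5 -0.2 -9.8] gap 16.0 j [-24.  20.  83.  -1.  81.  72.]
rows units xyz [ 0.01 -0.03  0.49] turn units -19.64
```

```bash

python3 -m pendant '[[[0,-0.02,0.07,0],[0,-0.02,0.07,0],[0,-0.02,0.08,0],[0,-0.02,0.08,0],[0,-0.02,-0.03,0],[0,-0.02,-0.03,0],[0,-0.02,-0.03,0],[0,-0.02,-0.03,0],[0,-0.02,-0.03,0],[0,-0.02,-0.03,0]]]'
python3 - <<'E'
from h import *
go(588.5,-218,107.5,-6.2)
im=snapshot("scene"); cv2.imwrite("pics/s3.png",cv2.resize(im[150:230,130:220,::-1],None,fx=7,fy=7,interpolation=cv2.INTER_CUBIC))
E
```

```text
time: 8.58
tool_pos: [590.4, -218.3, 115.5]
tcp_rot: [175.4, 0.4, -96.2]
ft_force: [-4.6, -0.8, -8.0]
finger_gap: 15.5
t8.58 pos [ 590.4 -218.3  115.5] rot [175.4   0.4 -96.2] F [-4.6 -0.8 -8. ] gap 15.5 j [-24.  21.  82.  -1.  82.  72.]
rows units xyz [-0.    0.06  0.41] turn units -19.63
```

View pics/s3.png

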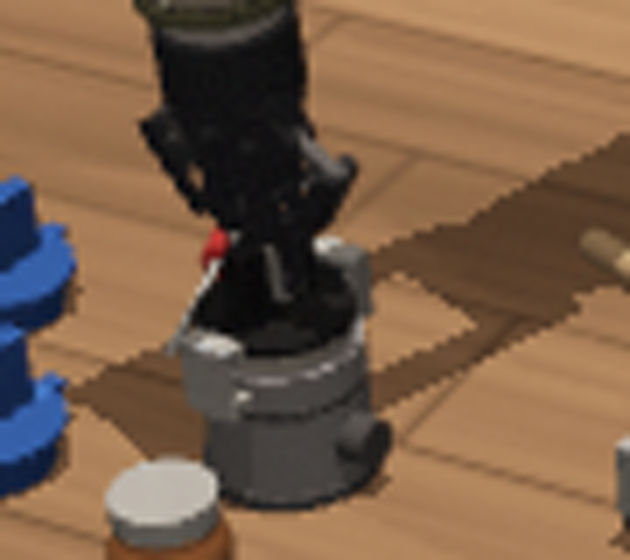

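```bash

python3 -m pendant '[[[0,0.03,0.1,0],[0,0.02,0.1,0],[0,0,0.05,0],[0,0,0.05,0],[0,0,0,0],[0,0,0,0],[0,0,0,0],[0,0,0,0],[0,0,0,0],[0,0,0,0]]]'
python3 - <<'E'
from h import *
go(588.5,-218,107.5,-6.2)
E
```

```text
time: 9.47
tool_pos: [590.7, -218.3, 115.2]
tcp_rot: [175.7, 0.3, -96.2]
ft_force: [-3.3, -0.0, -3.4]
finger_gap: 15.7
t9.47 pos [ 590.7 -218.3  115.2] rot [175.7   0.3 -96.2] F [-3.3 -0.  -3.4] gap 15.7 j [-24.  21.  82.  -1.  81.  72.]
rows units xyz [-0.    0.08  0.39] turn units -19.63
```

```bash

python3 -m pendant '[[[0,0,0,0],[0,0,0,0],[0,0,0,0],[0,0,0,0],[0,0,0,0],[0,0,0.1,0],[0,0,0.15,0],[0,0.02,0.15,0],[0,0,0.1,0],[0,0,0.1,0]]]'
python3 - <<'E'
from h import *
go(588.5,-218,107.5,-6.2)
s=sense();print(s["wrist_torque"],s["joint_efforts"],s["qd"])
E
```

```text
time: 10.3
tool_pos: [590.7, -218.3, 111.7]
tcp_rot: [175.9, 0.3, -96.2]
ft_force: [-11.0, 2.2, 10.1]
finger_gap: 15.6
t10.30 pos [ 590.7 -218.3  111.7] rot [175.9   0.3 -96.2] F [-11.    2.2  10.1] gap 15.6 j [-24.  21.  83.  -1.  81.  72.]
rows units xyz [-0.    0.1   0.22] turn units -19.63
[0.47075957 1.95215786 0.00271909] [ 8.30850229e-01 -6.17439437e+01 -4.82683361e+01  6.55068029e-01
 -3.64888228e+00  7.29691426e-03] [ 0.05698521 -0.43791491  0.37510687  0.00791935 -0.49617382 -0.01859876]
```

```bash

python3 -m pendant '[[[0,0.05,0.05,0],[0,0.05,0.05,0],[0,0.02,0.1,0],[0,0,0.1,0],[0,0,0.1,0],[0,0,0.1,0],[0,0,0.05,0],[0,0,0.03,0],[0,0,0,0],[0,0,0,0]]]'
python3 - <<'E'
from h import *
go(588.5,-218,107.5,-6.2)
s=sense();print(s["wrist_torque"])
E
```

```text
time: 11.13
tool_pos: [590.4, -218.2, 110.2]
tcp_rot: [176.4, 0.2, -96.1]
ft_force: [-4.2, 0.9, 1.3]
finger_gap: 15.6
t11.13 pos [ 590.4 -218.2  110.2] rot [176.4   0.2 -96.1] F [-4.2  0.9  1.3] gap 15.6 j [-24.  20.  84.  -1.  80.  72.]
rows units xyz [-0.    0.09  0.14] turn units -19.62
[ 0.13294048  1.0535508  -0.00823808]
```

```bash

python3 - <<'E'
from h import *
im=snapshot("scene"); im=im[:,:,::-1]
a=cv2.imread("pics/scene0.png")
f=lambda i:cv2.resize(np.clip(i[170:225,145:195].astype(float)*2,0,255).astype(np.uint8),None,fx=7.5,fy=10,interpolation=0)
cv2.imwrite("pics/s4.png",np.hstack([f(a),f(im)]))
E
```

```text
(no output)
```

View pics/s4.png

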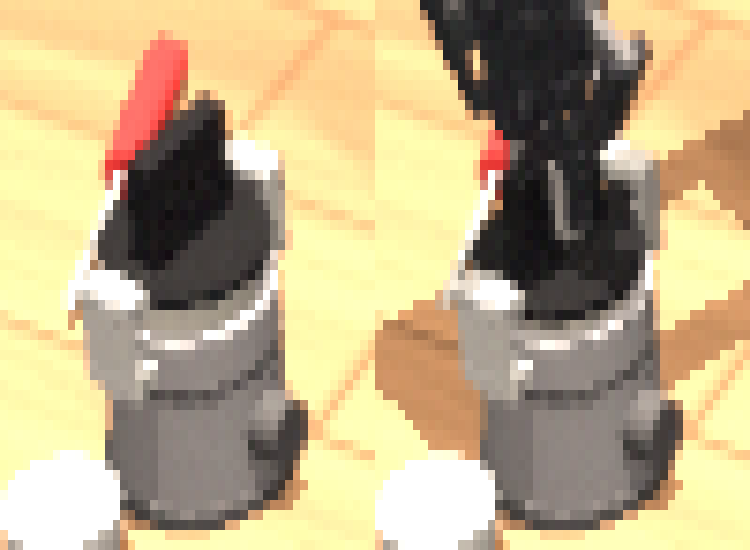

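The disc edge sits about 1.3 px lower than before, so the cover is roughly 5 mm down and moving with the fingers. I'll press a bit deeper.

```bash

python3 -m pendant '[[[0,0.03,0.1,0],[0,0.03,0.1,0],[0,0.02,0.1,0],[0,0,0.1,0],[0,0,0.1,0],[0,0,0.1,0],[0,0,0.05,0],[0,0,0.05,0],[0,0,0.05,0],[0,0,0.05,0]]]'
python3 - <<'E'
from h import *
go(588.5,-218,107,-6.2)
s=sense();print(s["wrist_torque"])
E
```

```text
time: 12.02
tool_pos: [590.4, -218.2, 104.3]
tcp_rot: [176.8, 0.1, -96.1]
ft_force: [-7.3, 2.4, 8.6]
finger_gap: 15.8
t12.02 pos [ 590.4 -218.2  104.3] rot [ 1.768e+02  1.000e-01 -9.610e+01] F [-7.3  2.4  8.6] gap 15.8 j [-24.  20.  84.  -1.  79.  72.]
rows units xyz [-0.    0.1  -0.13] turn units -19.61
[ 0.41756883  1.55469316 -0.04769688]
```

```bash

python3 -m pendant '[[[0,0.05,-0.05,-0.2],[0,0.05,-0.05,-0.4],[0,0.05,0.02,-0.5],[0,0.02,0.02,-0.5],[0,0.02,0.02,-0.5],[0,0,0.02,-0.5],[0,0,0.02,-0.5],[0,0,0.02,-0.5],[0,0,0.02,-0.5],[0,0,0.02,-0.5]]]'
python3 - <<'E'
from h import *
go(588.5,-218,107,-6.2)
s=sense();print(s["wrist_torque"])
E
```

```text
time: 12.85
tool_pos: [589.9, -220.0, 110.4]
tcp_rot: [177.4, 0.9, -74.2]
ft_force: [-5.9, 1.4, 4.5]
finger_gap: 15.5
t12.85 pos [ 589.9 -220.   110.4] rot [177.4   0.9 -74.2] F [-5.9  1.4  4.5] gap 15.5 j [-25.  19.  85.  -1.  79.  50.]
rows units xyz [-0.11  0.03  0.17] turn units -14.83
[ 0.23529276  1.28750881 -0.14807014]
```

```bash

python3 -m pendant '[[[-0.04,0.03,0.12,-0.1],[-0.04,0.03,0.12,-0.3],[-0.04,0.02,0.1,-0.5],[-0.02,0.02,0.06,-0.6],[-0.02,0.02,0.06,-0.6],[0,0.02,0.06,-0.6],[0,0,0.06,-0.6],[0,0,0.06,-0.6],[0,0,0.06,-0.6],[0,0,0.06,-0.6]]]'
python3 - <<'E'
from h import *
go(588.5,-218,107,-6.2)
s=sense();print(s["wrist_torque"])
E
```

```text
time: 13.68
tool_pos: [590.0, -220.9, 105.0]
tcp_rot: [178.3, 1.1, -49.7]
ft_force: [-6.0, 1.6, 7.3]
finger_gap: 15.3
t13.68 pos [ 590.  -220.9  105. ] rot [178.3   1.1 -49.7] F [-6.   1.6  7.3] gap 15.3 j [-25.  19.  86.  -1.  77.  25.]
rows units xyz [-0.16 -0.04 -0.1 ] turn units -9.5
[ 0.27314346  1.46277577 -0.14932301]
```

```bash

python3 -m pendant '[[[-0.03,0,0.03,-0.6],[-0.03,0,0.03,-0.9],[-0.02,0,0.03,-1],[0,0,0.03,-1],[0,0,0.03,-1],[0,0,0.03,-1],[0,0,0.03,-1],[0,0,0.03,-1],[0,0,0.03,-1],[0,0,0,-0.9]]]'
python3 - <<'E'
from h import *
go(588.5,-218,118.8,-6.2)
s=sense();print(s["wrist_torque"])
im=snapshot("scene"); cv2.imwrite("pics/s5.png",cv2.resize(np.clip(im[150:230,130:220,::-1]*1.8,0,255).astype(np.uint8),None,fx=7,fy=7,interpolation=cv2.INTER_CUBIC))
E
```

```text
time: 14.52
tool_pos: [591.0, -222.2, 107.9]
tcp_rot: [179.3, 1.6, -4.6]
ft_force: [-5.6, 1.1, 5.9]
finger_gap: 15.9
t14.52 pos [ 591.  -222.2  107.9] rot [179.3   1.6  -4.6] F [-5.6  1.1  5.9] gap 15.9 j [-25.  18.  86.  -1.  77. -20.]
rows units xyz [-0.15 -0.19 -0.54] turn units 0.35
[ 0.25399096  1.13472859 -0.15164325]
```

View pics/s5.png

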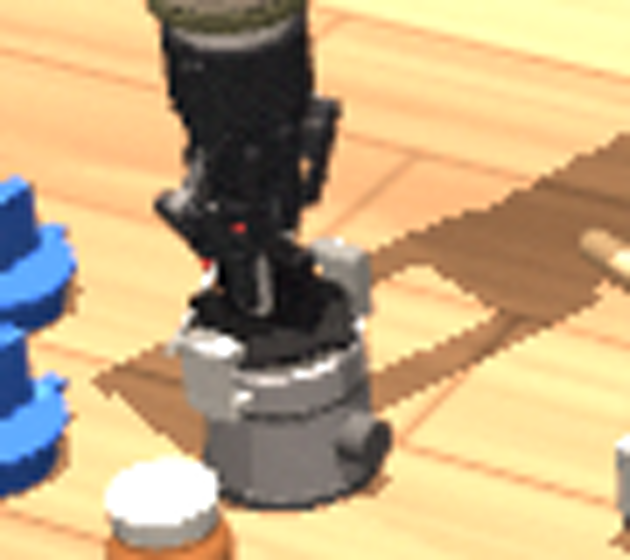

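Twisted 91.5 degrees with the cover held down, and the forces stayed under about 10 N. Next I lift straight off, slowly at first.

```bash

python3 -m pendant '[[[0,0,-0.1,0],[0,0,-0.15,0],[0,0,-0.2,0],[0,0,-0.2,0],[-0.01,0,-0.3,0],[-0.01,0,-0.4,0],[-0.01,0,-0.5,0],[-0.01,0,-0.6,0],[-0.01,0,-0.7,0],[-0.01,0,-0.7,0]]]'
python3 - <<'E'
from h import *
go(573,197,180,-6.2)
s=sense();print(s["wrist_torque"])
im=snapshot("scene"); cv2.imwrite("pics/s6.png",cv2.resize(np.clip(im[130:230,120:220,::-1]*1.8,0,255).astype(np.uint8),None,fx=6,fy=6,interpolation=cv2.INTER_CUBIC))
E
```

```text
time: 15.4
tool_pos: [593.4, -221.0, 189.7]
tcp_rot: [179.4, 1.4, -4.3]
ft_force: [0.9, -0.0, -0.9]
finger_gap: 15.7
t15.40 pos [ 593.4 -221.   189.7] rot [179.4   1.4  -4.3] F [ 0.9 -0.  -0.9] gap 15.7 j [-24.  15.  81.  -1.  85. -20.]
rows units xyz [ -2.58 -20.77   0.32] turn units 0.41
[-0.00019427 -0.03526216  0.02777935]
```

View pics/s6.png

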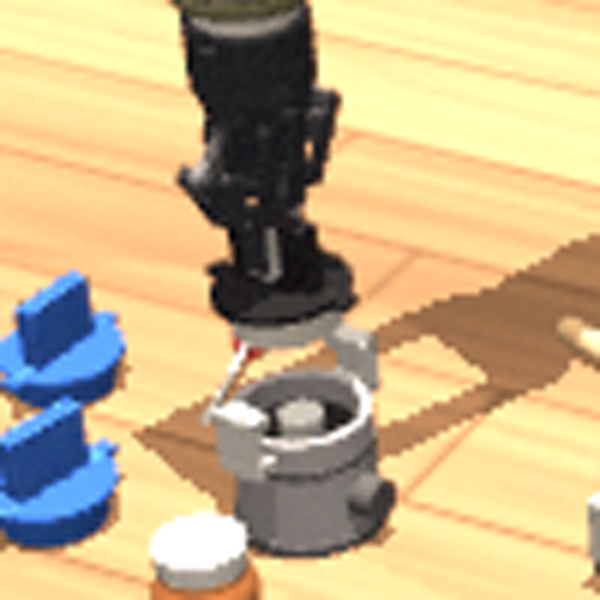

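The pot at crop (300,440) is open with its cartridge visible, and the cover hangs from the jaws above it. Now I carry it to the mat.

```bash

python3 -m pendant '[[[-0.06,-0.5,-0.03,0],[-0.12,-0.8,-0.03,0],[-0.12,-1,-0.03,0],[-0.12,-1,-0.03,0],[-0.12,-1,-0.03,0],[-0.12,-1,-0.03,0],[-0.12,-1,-0.03,0],[-0.12,-1,-0.03,0],[-0.12,-1,-0.03,0],[-0.12,-1,-0.03,0]]]'
python3 - <<'E'
from h import *
go(573,197,180,-6.2)
E
```

```text
time: 16.28
tool_pos: [583.1, -18.9, 196.2]
tcp_rot: [179.3, 1.2, -4.5]
ft_force: [1.0, -0.8, -2.1]
finger_gap: 15.4
t16.28 pos [583.1 -18.9 196.2] rot [179.3   1.2  -4.5] F [ 1.  -0.8 -2.1] gap 15.4 j [-6.  7. 89. -1. 85. -2.]
rows units xyz [ -1.33 -10.73   0.71] turn units 0.37
```

```bash

python3 -m pendant '[[[-0.12,-1,0,0],[-0.12,-1,0,0],[-0.12,-1,0,0],[-0.12,-1,0,0],[-0.12,-1,0,0],[-0.12,-1,0,0],[-0.12,-1,0,0],[-0.12,-1,0,0],[-0.12,-0.8,0,0],[-0.06,-0.4,0,0]]]'
python3 - <<'E'
from h import *
go(573,197,60,-6.2)
im=snapshot("scene")[:,:,::-1]; cv2.imwrite("pics/s7f.png",im); cv2.imwrite("pics/s7.png",cv2.resize(np.clip(im[130:280,210:330]*1.5,0,255).astype(np.uint8),None,fx=4,fy=4,interpolation=cv2.INTER_CUBIC))
im=snapshot("top")[:,:,::-1]; cv2.imwrite("pics/t7f.png",im); cv2.imwrite("pics/t7.png",cv2.resize(np.clip(im[120:230,160:300]*1.8,0,255).astype(np.uint8),None,fx=5,fy=5,interpolation=cv2.INTER_CUBIC))
E
```

```text
time: 17.12
tool_pos: [560.0, 192.1, 186.4]
tcp_rot: [179.5, 1.9, -3.9]
ft_force: [-0.7, 0.0, -0.8]
finger_gap: 15.2
t17.12 pos [560.  192.1 186.4] rot [179.5   1.9  -3.9] F [-0.7  0.  -0.8] gap 15.2 j [14. 10. 88.  0. 85. 18.]
rows units xyz [ 0.84 -0.35  6.29] turn units 0.49
```

View pics/s7.png

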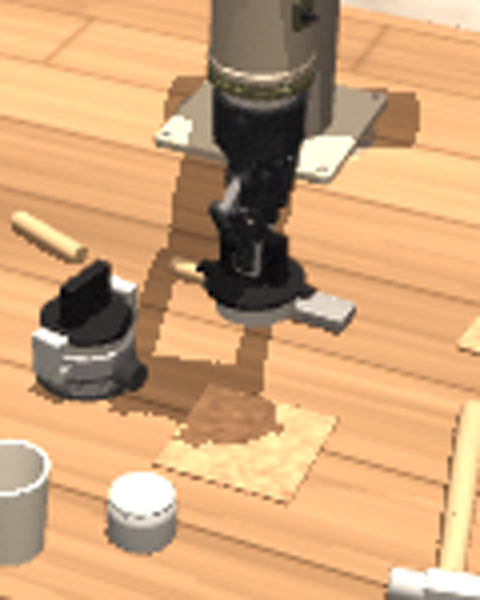

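View pics/t7.png

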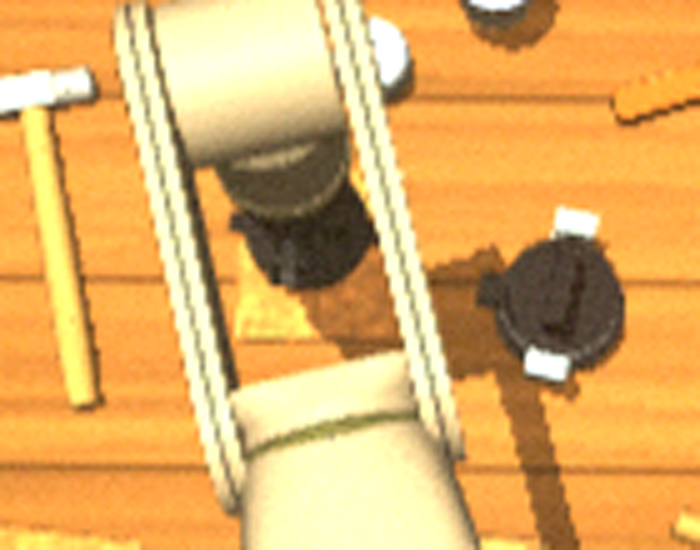

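```bash

python3 - <<'E'
from h import *
for P in [(560.3,192,175.6),(560.3,197,175.6)]: print(proj("top",P),proj("scene",P))
a=cv2.imread("pics/s7f.png")[185:220,250:300];b=cv2.imread("pics/t7f.png")[150:185,195:245]
cv2.imwrite("pics/c7.png",np.hstack([cv2.resize(np.clip(i*2.5,0,255).astype(np.uint8),(400,280),interpolation=0) for i in(a.astype(float),b.astype(float))]))
E
```

```text
[221.76028887 165.02119359] [272.83587449 199.36553347]
[220.32402581 165.01169949] [274.17875808 199.70333675]
```

View pics/c7.png

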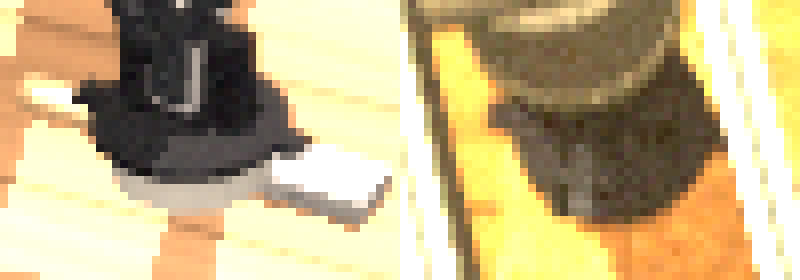

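```bash

python3 - <<'E'
from h import *
go(571.5,193.5,52,-4)
E
```

```text
t17.22 pos [560.3 191.3 186.4] rot [179.4   1.9  -3.9] F [-0.4 -0.2 -1.6] gap 16.0 j [14. 10. 88.  0. 85. 18.]
rows units xyz [ 0.78 -0.21  6.7 ] turn units 0.02
```

```bash

python3 -m pendant '[[[0.1,0,0.4,0],[0.15,-0.05,0.8,0],[0.15,-0.05,0.9,0],[0.15,-0.05,0.9,0],[0.1,-0.05,0.9,0],[0.1,0,0.8,0],[0.05,0,0.6,0],[0,0,0.4,0],[0,0,0.15,0],[0,0,0,0]]]'
python3 - <<'E'
from h import *
go(571.5,193.5,44,-4)
im=snapshot("scene")[:,:,::-1]; cv2.imwrite("pics/s8f.png",im); 
im2=snapshot("top")[:,:,::-1]; cv2.imwrite("pics/t8f.png",im2)
f=lambda i:cv2.resize(np.clip(i*1.8,0,255).astype(np.uint8),(400,360),interpolation=0)
cv2.imwrite("pics/c8.png",np.hstack([f(im[205:265,235:305]),f(im2[140:200,190:260])]))
E
```

```text
time: 18.05
tool_pos: [573.1, 185.2, 59.7]
tcp_rot: [179.3, 1.9, -4.3]
ft_force: [-0.6, -0.1, -2.0]
finger_gap: 15.6
t18.05 pos [573.1 185.2  59.7] rot [179.3   1.9  -4.3] F [-0.6 -0.1 -2. ] gap 15.6 j [13. 18. 92. -0. 72. 17.]
rows units xyz [-0.08 -0.42  0.78] turn units -0.06
```

View pics/c8.png

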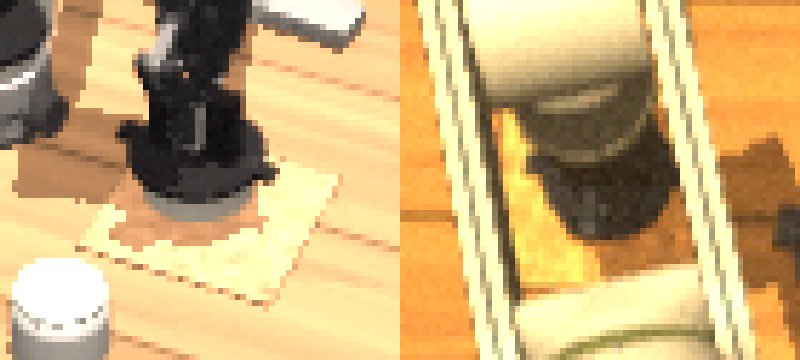

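```bash

python3 - <<'E'
from h import *
print(plane("scene",(269.2,229.7),46)-[569.3,195.7,0])
# top: disc right edge / left ear
print([plane("top",(190+(x-400)/5.714-.5,140+y/6-.5),46) for x,y in((532,165),(682,160),(610,240))])
E
```

```text
[ -1.98489105 -10.30158406  46.        ]
[array([577.91053385, 236.67125085,  46.        ]), array([581.75658781, 138.16846237,  46.        ]), array([530.7391777 , 184.61630345,  46.        ])]
```

```bash

python3 -m pendant '[[[0,-0.1,0,0],[0,-0.2,0.05,0],[0,-0.2,0.1,0],[0,-0.1,0.1,0],[0,-0.05,0.05,0],[0,-0.05,0,0],[0,-0.03,0,0],[0,-0.03,0,0],[0,-0.03,-0.02,0],[0,-0.03,-0.02,0]]]'
python3 - <<'E'
from h import *
go(573,195.5,44,-4)
im=snapshot("scene")[:,:,::-1]; cv2.imwrite("pics/s9f.png",im); 
f=lambda i:cv2.resize(np.clip(i*1.8,0,255).astype(np.uint8),(720,600),interpolation=0)
cv2.imwrite("pics/c9.png",f(im[210:260,240:300]))
E
```

```text
time: 18.98
tool_pos: [578.2, 205.5, 60.2]
tcp_rot: [179.5, 1.3, -4.2]
ft_force: [-0.0, -0.1, -1.6]
finger_gap: 15.6
t18.98 pos [578.2 205.5  60.2] rot [179.5   1.3  -4.2] F [-0.  -0.1 -1.6] gap 15.6 j [15. 19. 91. -0. 72. 19.]
rows units xyz [-0.2   0.51  0.82] turn units -0.04
```

View pics/c9.png

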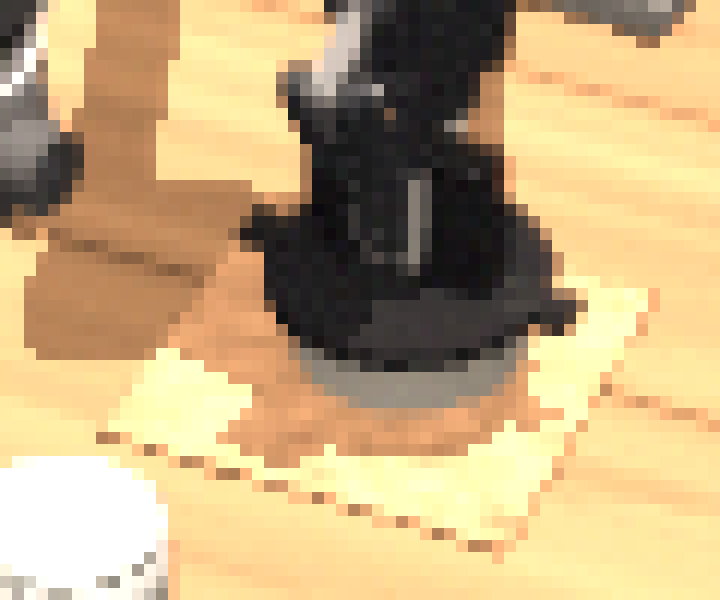

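```bash

python3 -m pendant '[[[-0.05,0.08,0.03,0],[-0.05,0.1,0.08,0],[-0.05,0.1,0.08,0],[-0.05,0.08,0.08,0],[0,0.04,0.05,0],[0,0,0,0],[0,0,0,0],[0,0,0,0],[0,0,0,0],[0,0,0,0]]]'
python3 - <<'E'
from h import *
go(573,195.5,44,-4)
im=snapshot("scene")[:,:,::-1]; cv2.imwrite("pics/s10f.png",im); 
f=lambda i:cv2.resize(np.clip(i*1.8,0,255).astype(np.uint8),(720,600),interpolation=0)
cv2.imwrite("pics/c10.png",f(im[210:260,240:300]))
go(573,195.5,44,-4)
E
```

```text
time: 19.87
tool_pos: [572.8, 196.3, 53.2]
tcp_rot: [179.4, 1.3, -4.2]
ft_force: [-0.7, -0.1, -2.1]
finger_gap: 15.7
t19.87 pos [572.8 196.3  53.2] rot [179.4   1.3  -4.2] F [-0.7 -0.1 -2.1] gap 15.7 j [14. 18. 92. -0. 71. 18.]
rows units xyz [0.03 0.03 0.46] turn units -0.05
t19.92 pos [572.8 196.3  53.2] rot [179.4   1.3  -4.2] F [ 0.1 -0.  -2. ] gap 15.5 j [14. 18. 92. -0. 71. 18.]
rows units xyz [0.02 0.03 0.46] turn units -0.05
```

View pics/c10.png

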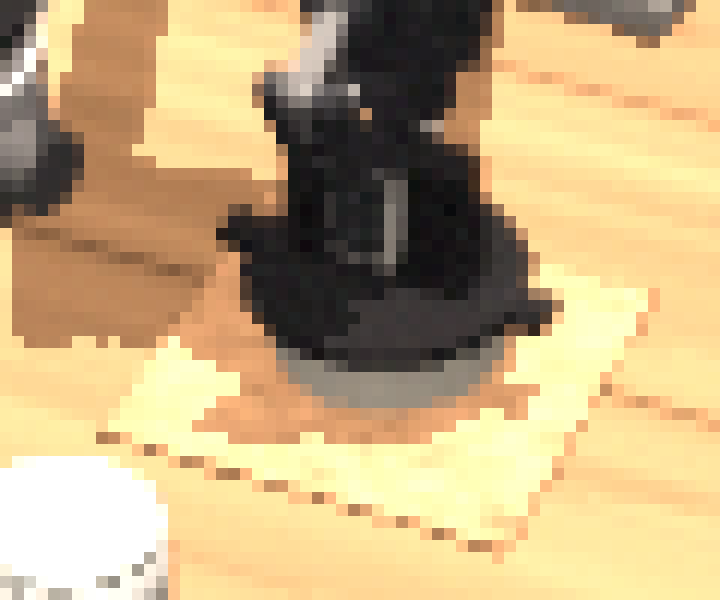

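```bash

python3 - <<'E'
from h import *
print(plane("scene",(271.9,231.8),40)-[569.3,195.7,0])
# grey skirt bottom extent centre: left 275, right 510 , bottom 410
E
```

```text
[-1.85742553  0.4783451  40.        ]
```

```bash

python3 -m pendant '[[[0.03,0.02,0.04,0],[0.03,0.02,0.06,0],[0.02,0,0.06,0],[0,0,0.06,0],[0,0,0.05,0],[0,0,0.04,0],[0,0,0.03,0],[0,0,0.03,0],[0,0,0.02,0],[0,0,0,0]]]'
python3 - <<'E'
from h import *
go(573,195.5,44,-4)
E
```

```text
time: 20.75
tool_pos: [574.8, 195.5, 45.6]
tcp_rot: [179.5, 1.3, -4.2]
ft_force: [-0.5, 0.1, -1.8]
finger_gap: 15.2
t20.75 pos [574.8 195.5  45.6] rot [179.5   1.3  -4.2] F [-0.5  0.1 -1.8] gap 15.2 j [14. 19. 92. -0. 70. 18.]
rows units xyz [-0.09  0.01  0.08] turn units -0.05
```

```bash

python3 -m pendant '[[[-0.03,0,0.02,0],[-0.03,0,0.03,0],[-0.02,0,0.03,0],[0,0,0.03,0],[0,0,0.03,0],[0,0,0.02,0],[0,0,0,0],[0,0,0,0],[0,0,0,0],[0,0,0,0]]]'
python3 - <<'E'
from h import *
go(573,195.5,44,-4)
im=snapshot("scene")[:,:,::-1]; cv2.imwrite("pics/s11f.png",im); 
f=lambda i:cv2.resize(np.clip(i*1.8,0,255).astype(np.uint8),(720,600),interpolation=0)
cv2.imwrite("pics/c11.png",f(im[210:260,240:300]))
E
```

```text
time: 21.58
tool_pos: [574.6, 195.7, 45.4]
tcp_rot: [179.5, 1.1, -4.2]
ft_force: [-0.7, -1.1, 3.0]
finger_gap: 15.7
t21.58 pos [574.6 195.7  45.4] rot [179.5   1.1  -4.2] F [-0.7 -1.1  3. ] gap 15.7 j [14. 19. 92. -0. 70. 18.]
rows units xyz [-0.08  0.02  0.07] turn units -0.05
```

View pics/c11.png

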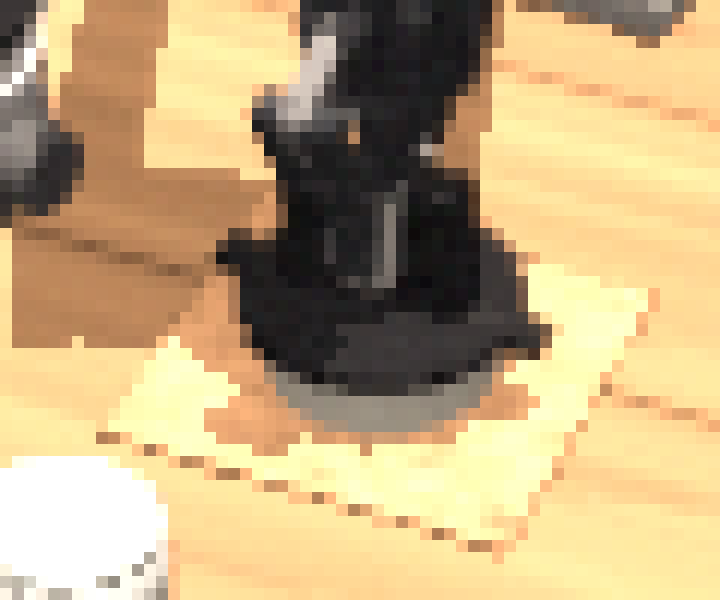

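F_z went from -1.8 to +3 N, so the cover is resting on the mat. Releasing.

```bash

python3 - <<'E'
from h import *
print(plane("scene",(271.5,233.9),32)-[569.3,195.7,0])
E
python3 -m pendant '[[[0,0,0,0],[0,0,-0.02,0],[0,0,-0.02,0],[0,0,-0.02,0],[0,0,-0.02,0],[0,0,-0.02,0],[0,0,-0.02,0],[0,0,-0.02,0],[0,0,-0.02,0],[0,0,-0.02,0]]]' 0.3
python3 - <<'E'
from h import *
go(573,195.5,200,-4)
E
```

```text
[ 0.55882287  0.17514203 32.        ]
time: 22.47
tool_pos: [573.8, 195.9, 47.8]
tcp_rot: [179.5, 1.2, -4.2]
ft_force: [0.7, 0.7, -0.2]
finger_gap: 55.3
t22.47 pos [573.8 195.9  47.8] rot [179.5   1.2  -4.2] F [ 0.7  0.7 -0.2] gap 55.3 j [14. 19. 92. -0. 70. 18.]
rows units xyz [-0.2   0.09 -7.61] turn units -0.05
```

Released, and the scene view puts the cover within about 1 mm of the mat centre. I'll raise straight up, then look.

```bash

python3 -m pendant '[[[0,0,-0.2,0],[0,0,-0.4,0],[0,0,-0.6,0],[0,0,-0.8,0],[0,0,-0.8,0],[0,0,-0.8,0],[0,0,-0.8,0],[0,0,-0.8,0],[0,0,-0.8,0],[0,0,-0.6,0]]]'
python3 -m pendant '[[[0,0.3,-0.4,0],[0,0.6,-0.4,0],[0,1,-0.4,0],[0,1,-0.4,0],[0,1,-0.4,0],[0,1,-0.4,0],[0,1,0,0],[0,0.8,0,0],[0,0.5,0,0],[0,0,0,0]]]'
python3 - <<'E'
from h import *
im=snapshot("scene")[:,:,::-1]; cv2.imwrite("pics/s12.png",im); 
im2=snapshot("top")[:,:,::-1]; cv2.imwrite("pics/t12.png",im2)
f=lambda i:cv2.resize(np.clip(i*1.8,0,255).astype(np.uint8),(400,400),interpolation=0)
cv2.imwrite("pics/c12.png",np.hstack([f(im[205:265,240:300]),f(im2[140:200,190:250])]))
E
```

```text
time: 23.3
tool_pos: [575.7, 196.7, 192.0]
tcp_rot: [179.5, 1.2, -4.2]
ft_force: [1.1, 0.5, 0.2]
finger_gap: 55.7
time: 24.13
tool_pos: [564.9, 40.6, 251.3]
tcp_rot: [179.4, 0.9, -4.2]
ft_force: [-0.5, -0.8, -0.1]
finger_gap: 55.8
```

View pics/c12.png

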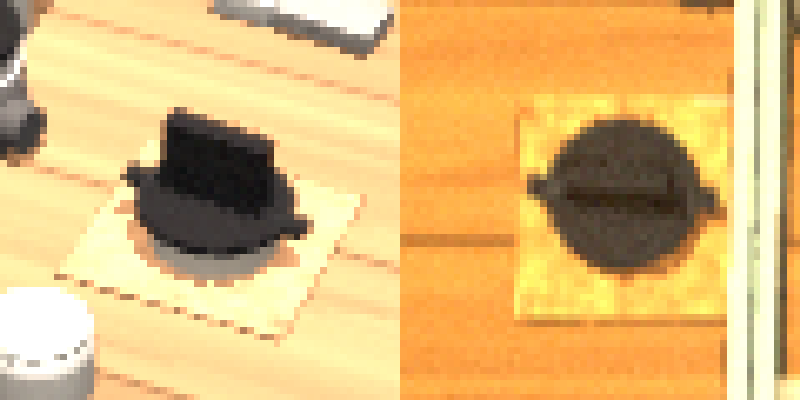

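View pics/s12.png

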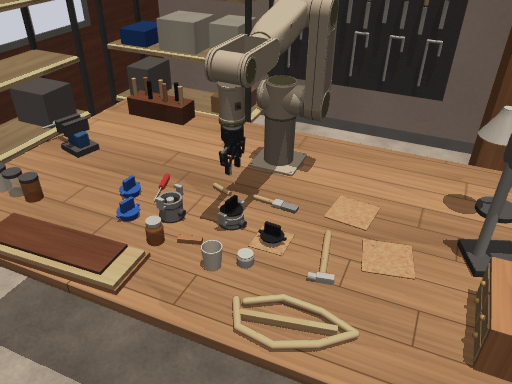

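```bash

python3 - <<'E'
from h import *
print(plane("top",(222.8,168.9),33)-[573.7,197.6,0], sense()["qd"].round(2))
print(hand_in())
E
```

```text
[-0.33787906  1.65918689 33.        ] [ 1.56  0.4  -0.37  0.5  -0.08  0.51]
the job is handed in; nothing more can be done
None
```

The taller pot's black cover is off and lies flat in the middle of the smallest cork mat, bar upwards. I handed the job in at about 24 s of the 54 s allowed. The gripper had let go and was well clear.

- **Removal:** I pressed the cover down by its bar and twisted it about 91 degrees anticlockwise. By arm height it was 5 to 11 mm down over the first 46 degrees. I then lifted it straight up. The contact forces I read stayed at about 15 N or less.
- **Placing:** The last pictures show the pot open and the cover about 0.5 mm from the mat centre in the scene view (just before letting go), 1.7 mm in the top view.

**Disagreements:**
- **Depth while twisting:** At about 22 degrees it read only 5.4 mm, above the 4 mm unlocking depth but below the advised 6 mm. I deepened it as the turn went on.
- **First presses:** The first two presses hardly moved the cover, because small moves in contact are not fully reached. Repeating them with larger steps worked.
- **Camera views:** The two views differ by about 4 mm in x on absolute positions. I compared cover and mat within each view, so this did not affect the placing.

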